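# Set the clamp of a circuit board holder

## Task

Swing the steel clamp strap of the board holder home over the green circuit board until it meets its stop. Then screw the yellow knurled cap down (clockwise seen from above) until it bottoms out, and after that back it off a quarter turn. Finish while still holding the cap between the fingers so that it cannot creep, with the strap still home and the jar, screwdriver and dish beside the holder left alone.

Things in the scene. Friction and masses are not known exactly. Their poses are not given: they have to be found in the camera images.
- holder: Board holder, bolted down. Origin: on its post's axis, at table height; z up, y from post towards the green circuit board. Aluminium plate 12 mm thick spans x -60 to 100, y -45 to 135 mm. Board 92 x 70 mm centred at x 0, y 88, parts on it up to 28 mm above the table. A stop pin (8 mm diameter, top 42 mm up) stands at x -13, y 40. Position and yaw vary.
- strap_tab (a point): Top centre of the red upright tab on the clamp strap: a cylinder 14 mm in diameter, 26 mm high, its top 66 mm above the table, 82 mm from the post's axis. The strap is a flat steel bar 18 mm wide, 6 mm thick (34 to 40 mm above the table) that turns about the post's vertical axis.
- strap (a joint): Swing of the strap about the post, rad. 0: home on its stop, over the board, along the holder's y axis. Positive: swung away, clockwise from above; at value a the tab is at x = 82 sin a, y = 82 cos a mm in the holder's axes. Range 0 to 1.5, starts at 0.7 to 1.3. Friction 0.08 N m (1 N at the tab); stays where left; the cap does not drag it.
- cap_top (a point): Top centre of the yellow knurled cap, 40 mm diameter, 30 mm high, on the post's axis and already started on its thread; it cannot come off. Top 70 mm above the table when bottomed out, rising 4 mm a turn. A white line on its black top disc, centre to rim, points along the holder's y axis when bottomed out, along its -x axis a quarter turn back.
- cap (a joint): Turn of the cap back from its bottom, rad. 0: bottomed out (hard stop). Grows as it is unscrewed, counter-clockwise from above; 1.57 is a quarter turn back. Starts at 1.9 to 3.3. Friction 0.08 N m, the same all the way; stays where left. Fingers that turn on at the stop slip round the cap.
- tip_jar: Bystander: small closed amber jar with a blue lid, 36 mm diameter, 55 mm high, loose beside the holder. Origin: centre of its underside.
- driver: Bystander: screwdriver with a blue handle, 150 mm long, lying loose beyond the holder. Origin: under its middle; x runs from handle to tip.
- screw_dish: Bystander: open black dish 80 x 60 x 22 mm, loose beside the holder. Origin: centre of its underside.
There are look-alikes about, which are no part of the job. Leave any blue or purple look-alike of the holder alone.

How it is judged:
On the way, in this order (a step that is already met when the one before it is completed fails the run):
1. the strap is swung home (within 0.1 rad of its stop) while the cap is not yet bottomed out (value of joint strap below 0.1 rad and value of joint cap above 0.3 rad), for 0.2 s.
2. the cap is bottomed out (within 0.08 rad of its stop) with the strap home (value of joint cap below 0.08 rad and value of joint strap below 0.15 rad), for 0.2 s.
At the end, for the whole second after the job is handed in: The strap is within 0.15 rad of home, the cap stands still 1.35 to 1.79 rad back from its bottom stop (a quarter turn within about 0.22 rad), and the fingers hold the cap between them (more than 4 N on it, the grasp point within 15 mm of its axis) (value of joint strap below 0.15 rad and value of joint cap between 1.35 and 1.79 rad and velocity of joint cap between -0.1 and 0.1 rad/s and contact force between the fingers and cap_c0 above 4 N and horizontal distance between the grasp point and cap_top below 0.015 m and distance between the grasp point and cap_top below 0.04 m); the arm keeps its last pose, push and grip.
It fails at once if the tip jar is moved by more than 20 mm (distance of tip_jar from where it was at the start of the episode above 0.02 m).
It fails at once if the screwdriver is moved by more than 20 mm (distance of driver from where it was at the start of the episode above 0.02 m).
It fails at once if the screw dish is moved by more than 20 mm (distance of screw_dish from where it was at the start of the episode above 0.02 m).
It also fails if it takes over 72 s, if anything falls off the work surface, if the arm or the gripper's body presses on something with over 40 N, if the wrist force passes 120 N, or if a joint passes its speed limit or range.

## Robot

A 7-joint arm with a two-finger parallel gripper is mounted at the origin on the work surface. World frame = base frame: x ahead of the robot, y to its left, z up, the work surface at z = 0. Lengths are in m, angles in rad, forces in N, time in s.
With the tool pointing down it reaches from about 0.4 to 0.85 m from the base axis. Payload 10.4 kg.
Tool frame: the origin (TCP) lies between the finger pads; the fingertips stand 19 mm ahead of it and the grasp point (between the pads) is the TCP; z points along the fingers, x is the direction in which the jaws open and shut, and the axes are right-handed (so a half turn about z gives the same grasp; the last joint's range is limited). The gripper opens to 87 mm and grips with 3 to 60 N. Pads are 19 mm wide; open, the fingers measure 117 mm over their backs; the gripper's body (75 mm by 190 mm) begins 51 mm behind the grasp point.
Start: joints at [1.119, 0.332, -0.065, 1.46, 0.022, 1.35, -0.088], TCP at [0.26, -0.568, 0.242] pointing down, gripper open.
Joint ranges: [-2.6, 2.6], [-0.5, 2.12], [-1.47, 1.34], [0.16, 2.42], [-1.27, 4.41], [0.06, 2.06], [-2.6, 2.6]. Speed limits (rad/s): [2.22, 2.22, 2.79, 2.79, 3.14, 3.14, 3.14].

## Interface

Orientations are given as a unit quaternion [x, y, z, w].
In Python, from bench import * gives the robot as it stands.
- The arm moves only by the tool step_arm, never from a script. Its argument "commands" is a list of rows, each a list of 6 numbers: the shift along the tool's x, y, z in m, then the turn, a rotation vector about the tool's x, y, z in rad. In form: [[tx, ty, tz, rx, ry, rz], ...]. A call has 1 to 12 rows; each row shifts and turns the commanded pose from where the row before left it, along the tool's axes as they then stand; what a row does not reach is not made up. A row lasts 1/10 s, in which the tool goes at most 50 mm and 8.59 degrees, less where a joint would pass 70% of its speed; a pose out of reach is approached as far as the arm can. A call with a gripper value outside its range is refused whole. "gripper" is the opening, from 0 (shut) to 1 (fully open), set as the call begins (left out, the last holds). The fingers move at their own pace and stop on an object; "grip_force" is the grip in N (left out, the last holds). Time passes only in rows, so rows that do not move let the fingers close. It gives the time, the measured TCP pose, the force and the opening at its end, in the units of the state.
- read_state(): the state, without advancing time (a new reading comes with each control period).
- camera(name): name is "scene" or "top"; returns the picture (480x640x3 uint8, red, green, blue); there is no depth.
- get_calibration(name): a dict with "fx", "fy", "cx", "cy" (pixels), "R" (3x3) and "t" (3): a world point X has camera coordinates R X + t. Camera axes: x right, y down, z forward; pixel columns grow to the right and rows downward; lengths in m; the calibration is good to about 2 mm. A picture is of the moment at which its call begins. get_calibration takes no time and is no camera call.
- close_job(): hands the job in, once; it reports no verdict.
The state is a dict: "time": time; "joint_positions": joint angles; "joint_vel": joint speeds; "joint_torque": joint torques, N m; "ee_pos": TCP position; "eef_rot": TCP orientation; "ft_force": force on the tool from outside, world axes, zero at the start; "torque": the same for the moment, N m; "width": finger opening in m.
Only numpy, scipy, OpenCV 4.12 (cv2) and the standard library are available. Lean on these libraries where they do the work, as an engineer would, in place of code of your own. Each camera call takes 0.05 s, during which the arm holds its last target. There are 200 camera calls.

## Working session

There is one attempt and no reset: what is moved stays moved. The work goes in short steps, Python scripts to look and compute and a tool call to move; the robot and the scene stay as the last step left them, time stands still between calls to the robot, and variables do not carry over. Pictures are saved under pics/ and viewed, on a budget of 10 in all, crops included, one or two more only if the job needs it, and the job is handed in when it is done.

Besides the shell and the picture viewer there is one more tool, called after "Emit:" as name(argument=value, ...) on one line, values as JSON. step_arm: Moves the arm, as the interface text tells. Its arguments: {"type":"object","properties":{"commands":{"type":"array","items":{"type":"array","items":{"type":"number"}}},"gripper":{"type":"number"},"grip_force":{"type":"number"}},"required":["commands"]}

```bash
mkdir -p pics; python3 - <<'E'
from bench import *
import cv2
for n in("scene","top"):
    cv2.imwrite(f"pics/{n}0.png",camera(n)[:,:,::-1]); print(n,get_calibration(n))
print(read_state())
E
```

```text
scene {'fx': 448.14126344126925, 'fy': 448.14126344126925, 'cx': 314.45242397236336, 'cy': 238.0152615398011, 'R': array([[ 0.14003451,  0.99012541,  0.00648107],
       [ 0.77218602, -0.10510929, -0.62664247],
       [-0.61977342,  0.09275616, -0.77927993]]), 't': array([-0.2142298 , -0.35452072,  1.3402345 ])}
top {'fx': 490.14221151414324, 'fy': 490.14221151414324, 'cx': 321.5723313842205, 'cy': 234.58057650828735, 'R': array([[ 7.85603110e-03, -9.99967791e-01,  1.64284874e-03],
       [-9.75379810e-01, -8.02493285e-03, -2.20385632e-01],
       [ 2.20391717e-01,  1.28954889e-04, -9.75411438e-01]]), 't': array([0.15111475, 0.58192102, 1.2402674 ])}
{'time': 0.1, 'joint_positions': array([ 1.11935861,  0.33279631, -0.06470018,  1.46084146,  0.02159661,
        1.34986745, -0.0884883 ]), 'joint_vel': array([-0.00077255, -0.0026575 ,  0.00055416, -0.00158383,  0.00077554,
       -0.00115245,  0.0004223 ]), 'joint_torque': array([ 2.03945565e-03, -6.24544430e+01,  2.51031120e-02, -3.90719569e+01,
       -6.14080369e-02,  3.65655811e-02,  7.34687524e-05]), 'ee_pos': array([ 0.25975681, -0.56812821,  0.24084877]), 'eef_rot': array([ 8.41380058e-01, -5.40443548e-01, -5.25205005e-04, -3.07652780e-04]), 'ft_force': array([ 0.27925731, -0.45413733, -0.2212073 ]), 'torque': array([-0.01623724,  0.00533349, -0.01620403]), 'width': 0.08710468947935213}
```

View pics/top0.png

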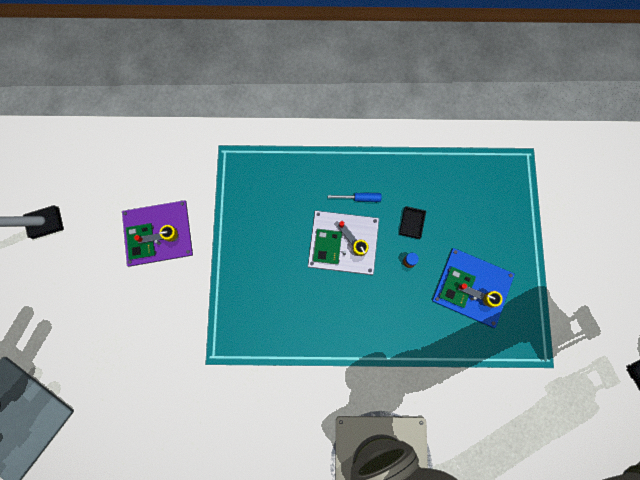

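View pics/scene0.png

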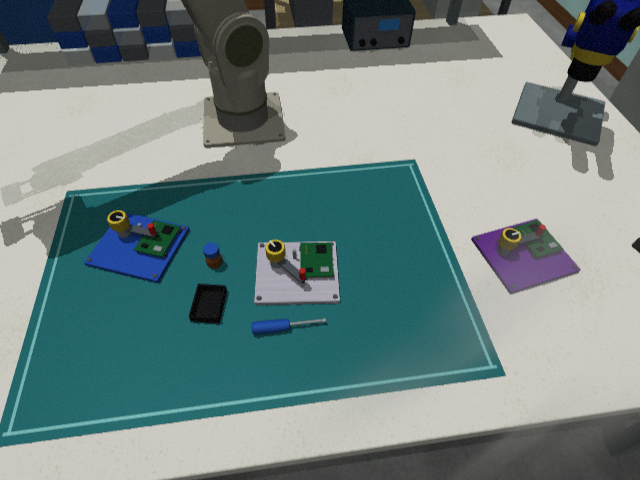

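The top view shows three holders, by cap pixel: purple (168,232), blue (494,298), and bare aluminium (360,247), which has the jar, dish and driver beside it. The aluminium one fits the description. I'll confirm it in a crop and measure.

```bash
cat > h.py <<'E'
from bench import *
import cv2, numpy as np
def pix2w(n,u,v,z):
    c=get_calibration(n); R,t=c["R"],c["t"]
    d=R.T@np.array([(u-c["cx"])/c["fx"],(v-c["cy"])/c["fy"],1]); o=-R.T@t
    return o+d*(z-o[2])/d[2]
def w2pix(n,X):
    c=get_calibration(n); p=c["R"]@np.asarray(X)+c["t"]
    return np.array([c["fx"]*p[0]/p[2]+c["cx"],c["fy"]*p[1]/p[2]+c["cy"]])
def blob(img,lo,hi,box,hues=None):
    u0,v0,u1,v1=box; hsv=cv2.cvtColor(img,cv2.COLOR_RGB2HSV)[v0:v1,u0:u1]
    m=cv2.inRange(hsv,lo,hi); n,l,s,c=cv2.connectedComponentsWithStats(m)
    return [(s[i,4],*(c[i]+[u0,v0])) for i in range(1,n) if s[i,4]>8]
E
python3 - <<'E'
from h import *
im=cv2.imread("pics/top0.png")[:,:,::-1].copy(); sc=cv2.imread("pics/scene0.png")[:,:,::-1].copy()
for n,i,b in(("top",im,(300,200,390,285)),("scene",sc,(245,230,350,310))):
    print(n,"red",blob(i,(0,150,90),(8,255,255),b),"yel",blob(i,(20,120,100),(34,255,255),b),"green",blob(i,(45,120,40),(80,255,255),b))
a=cv2.resize(im[195:285,295:430],None,fx=5.9,fy=5.9,interpolation=cv2.INTER_CUBIC)
b=cv2.resize(sc[232:310,245:350],None,fx=5,fy=5)
cv2.imwrite("pics/c1.png",a[:,:,::-1])
E
```

```text
top red [(np.int32(19), np.float64(341.5263157894737), np.float64(223.6315789473684))] yel [(np.int32(101), np.float64(359.8019801980198), np.float64(246.89108910891088))] green [(np.int32(675), np.float64(327.6296296296296), np.float64(246.3437037037037))]
scene red [(np.int32(32), np.float64(301.84375), np.float64(270.625))] yel [(np.int32(112), np.float64(274.6607142857143), np.float64(247.92857142857142))] green [(np.int32(840), np.float64(316.0), np.float64(259.0416666666667))]
```

View pics/c1.png

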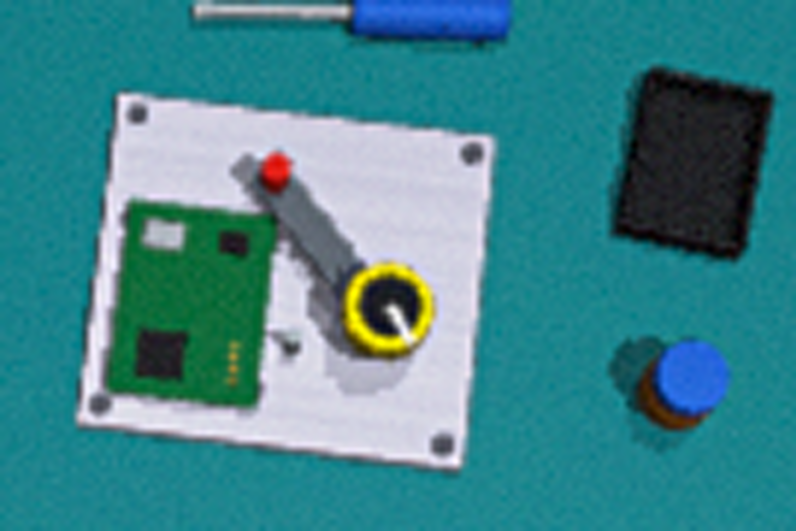

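```bash
python3 - <<'E'
from h import *
P=lambda x,y,z,n="top": pix2w(n,295+(x+.5)/5.9-.5,195+(y+.5)/5.9-.5,z)
c=[P(*p,.012) for p in((117,95),(493,137),(461,468),(78,425))]
print(np.round(c,4),[round(np.linalg.norm(c[i]-c[i-1]),4) for i in range(4)])
yd=(c[0]-c[1])+(c[3]-c[2]); xd=(c[0]-c[3])+(c[1]-c[2])
hy=np.arctan2(yd[1],yd[0]); print("hy",hy,"hx",np.arctan2(xd[1],xd[0]))
cen=np.mean(c,0); ex=np.array([np.sin(hy),-np.cos(hy),0]); ey=np.array([np.cos(hy),np.sin(hy),0])
print("origin from plate",cen-.02*ex-.045*ey)
cap=P(388,309,.0715); l=P(411,343,.0715)-P(390,308,.0715)
print("cap blob",pix2w("top",359.8,246.9,.071),"crop",cap,"ang",(np.arctan2(l[1],l[0])-hy)%(2*np.pi))
print("scene yel",pix2w("scene",274.66,247.9,.064))
for t in (P(276,168,.066),):
    d=t-cap; print("tab",t,np.hypot(d@ex,d@ey),"a",np.arctan2(d@ex,d@ey))
print("tab scene",pix2w("scene",301.84,270.6,.056))
print("jar",P(692,377,.055),"dish",P(695,165,.02),"drv",P(275,12,.01),P(430,15,.01))
E
```

```text
[[ 0.6611  0.1764  0.012 ]
 [ 0.642  -0.002   0.012 ]
 [ 0.4839  0.0156  0.012 ]
 [ 0.5026  0.1927  0.012 ]] [np.float64(0.1594), np.float64(0.1794), np.float64(0.159), np.float64(0.1781)]
hy 1.4649469201720162 hx -0.10653764988630918
origin from plate [0.5477614  0.05305494 0.012     ]
cap blob [0.54683505 0.05479816 0.071     ] crop [0.54659194 0.05339729 0.0715    ] ang 2.2034289688188986
scene yel [0.54559737 0.05294807 0.064     ]
tab [0.61244003 0.10310415 0.066     ] 0.08250298402762667 a 0.8183352399793834
tab scene [0.60630127 0.10380221 0.056     ]
jar [ 0.51982195 -0.08443342  0.055     ] dish [ 0.62707312 -0.09570261  0.02      ] drv [0.70354085 0.10119048 0.01      ] [0.70266218 0.02693431 0.01      ]
```

Confirmed. It's the bare aluminium plate (159 x 179 mm measured against 160 x 180 given). The post is at (0.547, 0.0535) by both plate and cap, and the tab radius is 82.5 mm. Strap is about 0.82, cap about 2.2 rad. Next I'll turn the tool and shut the fingers.

Emit:
step_arm(commands=[[0, 0, 0, 0, 0, -0.14], [0, 0, 0, 0, 0, -0.14], [0, 0, 0, 0, 0, -0.14], [0, 0, 0, 0, 0, -0.14], [0, 0, 0, 0, 0, -0.14], [0, 0, 0, 0, 0, -0.14], [0, 0, 0, 0, 0, -0.14], [0, 0, 0, 0, 0, -0.14], [0, 0, 0, 0, 0, -0.14], [0, 0, 0, 0, 0, -0.14], [0, 0, 0, 0, 0, -0.14], [0, 0, 0, 0, 0, -0.14]], gripper=0, grip_force=20)

```text
time: 1.3
ee_pos: [0.2597, -0.5682, 0.2411]
eef_rot: [0.963, 0.269, -0.0, -0.0]
ft_force: [-0.4, 0.3, -0.8]
width: 0.0028
```

Emit:
step_arm(commands=[[0, 0, 0, 0, 0, -0.14], [0, 0, 0, 0, 0, -0.14], [0, 0, 0, 0, 0, -0.14], [0, 0, 0, 0, 0, -0.14], [0, 0, 0, 0, 0, 0]])

```text
time: 1.8
ee_pos: [0.2597, -0.5683, 0.2411]
eef_rot: [0.852, 0.523, 0.0, -0.0]
ft_force: [0.2, 1.0, -0.6]
width: 0.0009
```

```bash
cat >> h.py <<'E'
from scipy.spatial.transform import Rotation as Ro
O=np.array([.547,.0535]); HY=1.465
def delta(tgt):
    s=read_state(); R=Ro.from_quat(s["eef_rot"]).as_matrix()
    print("pos",s["ee_pos"].round(4),"yaw",round(np.arctan2(R[1,0],R[0,0]),3),"tilt",R[:,2].round(3),"q",s["joint_positions"].round(2),"w",round(s["width"],4),"F",s["ft_force"].round(1),"t",s["time"])
    print("tool shift",(R.T@(np.array(tgt)-s["ee_pos"])).round(4))
E
python3 -c "
from h import *
delta([.6335,.075,.15])"
```

```text
pos [ 0.2597 -0.5683  0.2411] yaw 1.1 tilt [-0.     0.001 -1.   ] q [ 1.35  0.36 -0.37  1.45  0.13  1.36  2.08] w 0.0009 F [ 0.2  1.  -0.6] t 1.8
tool shift [0.7428 0.0415 0.0915]
```

Emit:
step_arm(commands=[[0.037, 0.002, 0, 0, 0, 0], [0.037, 0.002, 0, 0, 0, 0], [0.037, 0.002, 0, 0, 0, 0], [0.037, 0.002, 0, 0, 0, 0], [0.037, 0.002, 0, 0, 0, 0], [0.037, 0.002, 0, 0, 0, 0], [0.037, 0.002, 0, 0, 0, 0], [0.037, 0.002, 0, 0, 0, 0], [0.037, 0.002, 0, 0, 0, 0], [0.037, 0.002, 0, 0, 0, 0]])

```text
time: 2.8
ee_pos: [0.4466, -0.2467, 0.2415]
eef_rot: [0.854, 0.52, -0.0, 0.0]
ft_force: [0.2, 0.5, 0.1]
width: 0.0006
```

Emit:
step_arm(commands=[[0.037, 0.002, 0, 0, 0, 0], [0.037, 0.002, 0, 0, 0, 0], [0.037, 0.002, 0, 0, 0, 0], [0.037, 0.002, 0, 0, 0, 0], [0.037, 0.002, 0, 0, 0, 0], [0.037, 0.002, 0, 0, 0, 0], [0.037, 0.002, 0, 0, 0, 0], [0.037, 0.002, 0, 0, 0, 0], [0.037, 0.002, 0, 0, 0, 0], [0.037, 0.002, 0, 0, 0, 0], [0, 0, 0, 0, 0, 0], [0, 0, 0, 0, 0, 0]])

```text
time: 4.0
ee_pos: [0.6323, 0.0732, 0.2409]
eef_rot: [0.853, 0.521, -0.0, -0.0]
ft_force: [0.7, -1.0, 0.2]
width: 0.0006
```

```bash
python3 -c "
from h import *
delta([.6335,.075,.066])"
```

```text
pos [0.6323 0.0732 0.2409] yaw 1.096 tilt [-0.001  0.    -1.   ] q [ 0.38  0.47 -0.78  1.4   0.33  1.41  0.69] w 0.0006 F [ 0.7 -1.   0.2] t 4.0
tool shift [0.0021 0.0004 0.1749]
```

Emit:
step_arm(commands=[[0.021, 0, 0.02, 0, 0, 0], [0, 0, 0.03, 0, 0, 0], [0, 0, 0.03, 0, 0, 0], [0, 0, 0.03, 0, 0, 0], [0, 0, 0.03, 0, 0, 0], [0, 0, 0.02, 0, 0, 0], [0, 0, 0.015, 0, 0, 0], [0, 0, 0, 0, 0, 0], [0, 0, 0, 0, 0, 0]])

```text
time: 4.9
ee_pos: [0.6424, 0.0903, 0.0673]
eef_rot: [0.853, 0.521, 0.0, 0.0]
ft_force: [-0.1, -0.1, 1.7]
width: 0.0003
```

Emit:
step_arm(commands=[[0, -0.008, 0, 0, 0, 0], [0, -0.008, 0, 0, 0, 0], [0, -0.008, 0, 0, 0, 0], [0, -0.008, 0, 0, 0, 0], [0, -0.008, 0, 0, 0, 0], [0, -0.008, 0, 0, 0, 0], [0, -0.008, 0, 0, 0, 0], [0, -0.008, 0, 0, 0, 0], [0, -0.004, 0, 0, 0, 0], [0, -0.003, 0, 0, 0, 0], [0, 0, 0, 0, 0, 0]])

```text
time: 6.0
ee_pos: [0.5784, 0.1232, 0.0664]
eef_rot: [0.853, 0.522, -0.0, -0.0]
ft_force: [-0.3, 0.6, 0.6]
width: 0.0002
```

Emit:
step_arm(commands=[[0, -0.003, 0, 0, 0, 0], [0, -0.003, 0, 0, 0, 0], [0, 0, 0, 0, 0, 0]])

```text
time: 6.3
ee_pos: [0.5731, 0.1261, 0.0665]
eef_rot: [0.853, 0.522, -0.0, -0.0]
ft_force: [0.0, -0.0, 0.1]
width: 0.0005
```

```bash
python3 - <<'E'
from h import *
delta([.547,.0535,.066])
im=camera("top"); cv2.imwrite("pics/t2.png",cv2.resize(im[190:290,290:420],None,fx=5,fy=5,interpolation=cv2.INTER_CUBIC)[:,:,::-1])
E
```

```text
pos [0.5731 0.1261 0.0665] yaw 1.098 tilt [-0. -0. -1.] q [ 0.31  0.53 -0.77  1.72  0.41  1.06  0.51] w 0.0005 F [ 0.  -0.   0.1] t 6.3
tool shift [-0.0765  0.0098  0.0005]
```

View pics/t2.png

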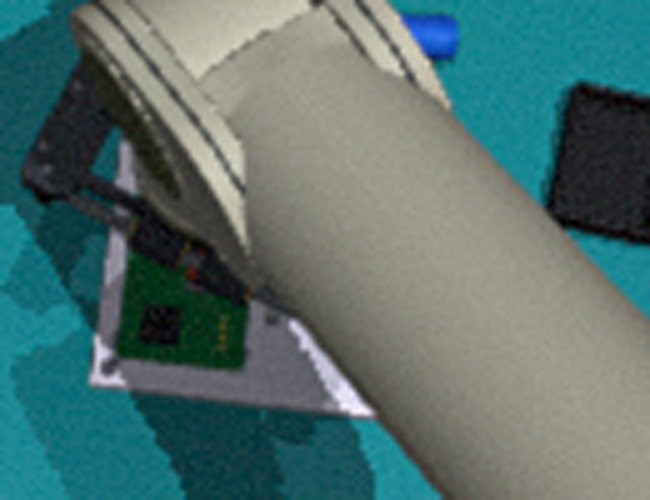

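The arm hides most of the holder. A bit of red tab shows at crop (195,275) beside the fingers. There's no stop force yet, so I'll creep on.

Emit:
step_arm(commands=[[0, -0.002, 0, 0, 0, 0], [0, -0.001, 0, 0, 0, 0], [0, 0, 0, 0, 0, 0]])

```text
time: 6.65
ee_pos: [0.5714, 0.1267, 0.0666]
eef_rot: [0.853, 0.522, 0.0, 0.001]
ft_force: [3.6, -2.7, -3.3]
width: 0.0004
```

Emit:
step_arm(commands=[[0, -0.001, 0, 0, 0, 0], [0, -0.001, 0, 0, 0, 0], [0, 0, 0, 0, 0, 0]])

```text
time: 6.95
ee_pos: [0.5711, 0.1268, 0.0667]
eef_rot: [0.853, 0.521, 0.001, 0.001]
ft_force: [11.1, -4.0, -6.3]
width: 0.0004
```

```bash
python3 - <<'E'
from h import *
delta([.547,.0535,.066])
im=camera("scene")
b=(245,225,350,310); print("red",blob(im,(0,150,70),(8,255,255),b)); print("exp",w2pix("scene",[.5557,.135,.056]),w2pix("scene",[.5557,.135,.066]))
cv2.imwrite("pics/s2.png",cv2.resize(im[200:320,235:360],None,fx=5,fy=5,interpolation=cv2.INTER_CUBIC)[:,:,::-1])
E
```

```text
pos [0.5711 0.1268 0.0667] yaw 1.096 tilt [ 0.004 -0.001 -1.   ] q [ 0.31  0.52 -0.77  1.73  0.41  1.06  0.51] w 0.0004 F [11.1 -4.  -6.3] t 6.95
tool shift [-0.0762  0.012   0.0007]
red []
exp [313.34554897 249.76861747] [313.36688697 246.92965157]
```

View pics/s2.png

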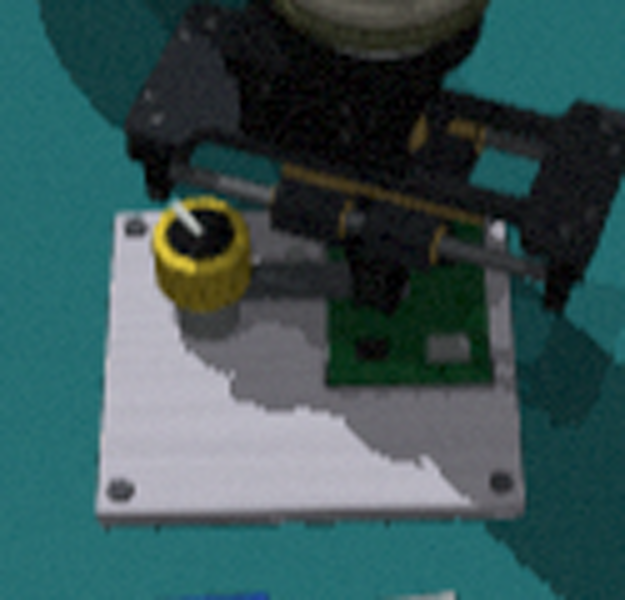

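Strap at its stop (about 12 N felt, strap square along the plate in the scene view; the cap at crop (202,255) is untouched). I'll back off, lift, move over the cap, open and turn.

Emit:
step_arm(commands=[[0, 0.01, 0, 0, 0, 0], [0, 0.01, 0, 0, 0, 0], [0, 0, -0.03, 0, 0, 0], [0, 0, -0.03, 0, 0, 0], [0, 0, -0.03, 0, 0, 0], [-0.02, -0.002, 0, 0, 0, 0], [-0.02, -0.002, 0, 0, 0, 0], [-0.02, -0.002, 0, 0, 0, 0], [-0.016, -0.002, 0, 0, 0, 0], [0, 0, 0, 0, 0, 0]])

```text
time: 8.0
ee_pos: [0.5447, 0.053, 0.1565]
eef_rot: [0.854, 0.521, -0.001, 0.0]
ft_force: [0.6, 1.0, 0.0]
width: 0.0003
```

Emit:
step_arm(commands=[[0, 0, 0, 0, 0, -0.1], [0, 0, 0, 0, 0, -0.1], [0, 0, 0, 0, 0, -0.1], [0, 0, 0, 0, 0, -0.1], [0, 0, 0, 0, 0, -0.1], [0, 0, 0, 0, 0, -0.1], [0, 0, 0, 0, 0, 0], [0, 0, 0, 0, 0, 0]], gripper=1)

```text
time: 8.8
ee_pos: [0.5454, 0.0557, 0.1566]
eef_rot: [0.662, 0.75, 0.0, -0.0]
ft_force: [-0.5, -0.2, 0.2]
width: 0.0566
```

```bash
python3 - <<'E'
from h import *
delta([.547,.0535,.065])
im=camera("scene")
b=(245,225,350,310); print("red",blob(im,(0,150,60),(8,255,255),b)); print("exp",w2pix("scene",[.5557,.135,.056]))
print("yel",blob(im,(20,120,60),(34,255,255),b))
E
```

```text
pos [0.5454 0.0557 0.1566] yaw 1.696 tilt [-0.     0.001 -1.   ] q [ 0.59  0.37 -0.92  1.74  0.31  1.19  1.28] w 0.0566 F [-0.5 -0.2  0.2] t 8.8
tool shift [-0.0025  0.0013  0.0916]
red [(np.int32(62), np.float64(313.38709677419354), np.float64(250.46774193548387))]
exp [313.34554897 249.76861747]
yel [(np.int32(247), np.float64(275.3238866396761), np.float64(252.42914979757086))]
```

The tab is at its home pixel (313,250). Next I'll descend over the cap and grip.

Emit:
step_arm(commands=[[-0.0025, 0.0013, 0, 0, 0, 0], [0, 0, 0, 0, 0, 0], [0, 0, 0.02, 0, 0, 0], [0, 0, 0.02, 0, 0, 0], [0, 0, 0.02, 0, 0, 0], [0, 0, 0.0155, 0, 0, 0], [0, 0, 0.01, 0, 0, 0], [0, 0, 0.006, 0, 0, 0], [0, 0, 0, 0, 0, 0]])

```text
time: 9.75
ee_pos: [0.5466, 0.0528, 0.0647]
eef_rot: [0.661, 0.751, -0.0, -0.0]
ft_force: [-0.4, -0.8, -0.0]
width: 0.087
```

Emit:
step_arm(commands=[[0, 0, 0, 0, 0, 0], [0, 0, 0, 0, 0, 0], [0, 0, 0, 0, 0, 0], [0, 0, 0, 0, 0, 0], [0, 0, 0, 0, 0, 0], [0, 0, 0, 0, 0, 0], [0, 0, 0, 0, 0, 0], [0, 0, 0, 0, 0, 0]], gripper=0, grip_force=20)

```text
time: 10.55
ee_pos: [0.5468, 0.0525, 0.0651]
eef_rot: [0.661, 0.751, -0.0, 0.0]
ft_force: [-1.0, -1.1, 1.1]
width: 0.0394
```

```bash
python3 - <<'E'
from h import *
delta([.547,.0535,.065])
im=camera("scene")
cv2.imwrite("pics/s3.png",cv2.resize(im[215:285,235:345],None,fx=7,fy=7,interpolation=cv2.INTER_CUBIC)[:,:,::-1])
E
```

```text
pos [0.5468 0.0525 0.0651] yaw 1.698 tilt [ 0. -0. -1.] q [ 0.53  0.48 -0.86  1.81  0.42  1.04  1.21] w 0.0394 F [-1.  -1.1  1.1] t 10.55
tool shift [0.0009 0.0003 0.0001]
```

View pics/s3.png

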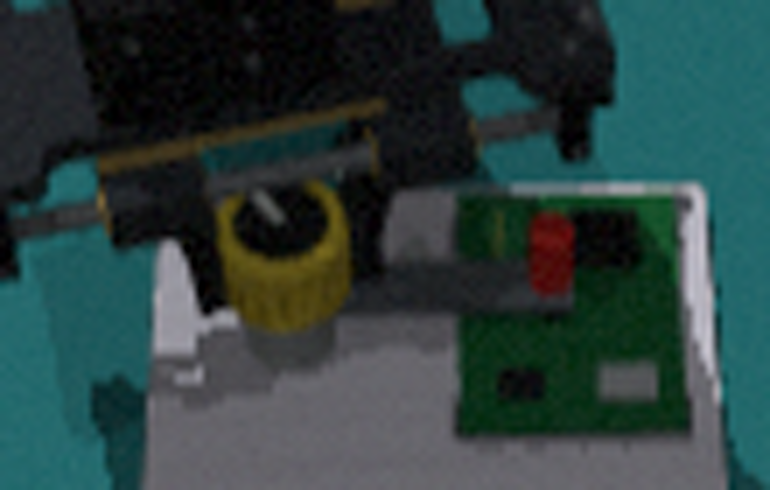

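The cap is held (39.4 mm, white line visible at crop (268,205), strap home at (552,255)). Now I'll screw it down.

Emit:
step_arm(commands=[[0, 0, 0.0001, 0, 0, 0.12], [0, 0, 0.0001, 0, 0, 0.12], [0, 0, 0.0001, 0, 0, 0.12], [0, 0, 0, 0, 0, 0.12], [0, 0, 0.0001, 0, 0, 0.12], [0, 0, 0.0001, 0, 0, 0.12], [0, 0, 0.0001, 0, 0, 0.12], [0, 0, 0, 0, 0, 0.12], [0, 0, 0.0001, 0, 0, 0.12], [0, 0, 0.0001, 0, 0, 0.12], [0, 0, 0.0001, 0, 0, 0.12], [0, 0, 0, 0, 0, 0.12]])

```text
time: 11.8
ee_pos: [0.5474, 0.0534, 0.0643]
eef_rot: [0.992, 0.127, 0.001, -0.0]
ft_force: [3.6, 0.7, -4.2]
width: 0.0394
```

Emit:
step_arm(commands=[[0, 0, 0.0001, 0, 0, 0.1], [0, 0, 0.0001, 0, 0, 0.1], [0, 0, 0.0001, 0, 0, 0.1], [0, 0, 0, 0, 0, 0.1], [0, 0, 0.0001, 0, 0, 0.1], [0, 0, 0, 0, 0, 0]])

```text
time: 12.4
ee_pos: [0.5478, 0.0534, 0.0639]
eef_rot: [0.992, -0.122, 0.001, -0.001]
ft_force: [5.4, 1.6, -3.5]
width: 0.0395
```

```bash
python3 - <<'E'
from h import *
delta([.547,.0535,.065]); print(read_state()["torque"])
im=camera("scene")
cv2.imwrite("pics/s4.png",cv2.resize(im[215:285,235:345],None,fx=7,fy=7,interpolation=cv2.INTER_CUBIC)[:,:,::-1])
E
```

```text
pos [0.5478 0.0534 0.0639] yaw -0.245 tilt [ 0.002  0.001 -1.   ] q [ 0.25  0.39 -0.5   1.83  0.22  0.98 -0.59] w 0.0395 F [ 5.4  1.6 -3.5] t 12.4
tool shift [-0.0008  0.0001 -0.0011]
[ 0.26669189 -1.24818439 -0.09401211]
```

View pics/s4.png

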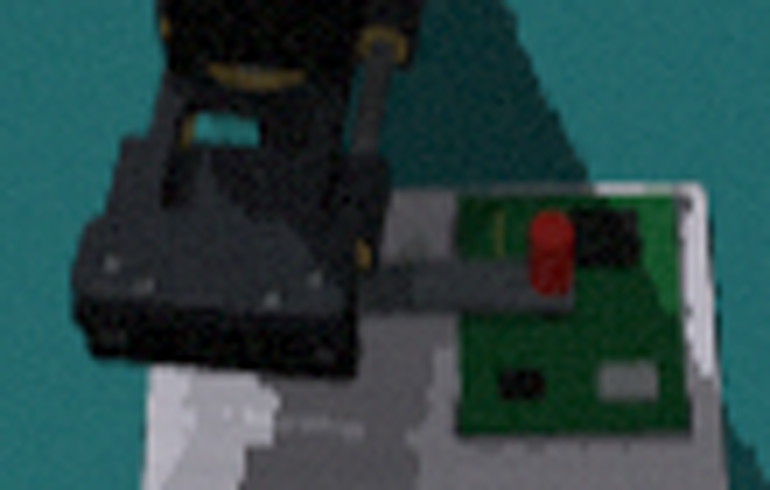

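The gripper now hides the cap; the strap is still home. The moment about z is about 0.09 N m, which is thread friction only. I'll continue in small steps and watch it.

Emit:
step_arm(commands=[[0, 0, 0.0001, 0, 0, 0.08], [0, 0, 0, 0, 0, 0.08], [0, 0, 0, 0, 0, 0]])

```text
time: 12.75
ee_pos: [0.5479, 0.0533, 0.0638]
eef_rot: [0.98, -0.201, 0.001, -0.001]
ft_force: [5.8, 0.7, -4.4]
width: 0.0398
```

```bash
python3 -c "
from h import *
delta([.547,.0535,.065]); print(read_state()['torque'])"
```

```text
pos [0.5479 0.0533 0.0638] yaw -0.404 tilt [ 0.003  0.001 -1.   ] q [ 0.22  0.38 -0.48  1.83  0.21  0.98 -0.74] w 0.0398 F [ 5.8  0.7 -4.4] t 12.75
tool shift [-0.0008  0.0002 -0.0012]
[ 0.25450111 -1.42173035 -0.05272163]
```

Emit:
step_arm(commands=[[0, 0, 0, 0, 0, 0.07], [0, 0, 0, 0, 0, 0.07], [0, 0, 0, 0, 0, 0]])

```text
time: 13.05
ee_pos: [0.548, 0.0534, 0.0639]
eef_rot: [0.963, -0.268, 0.001, -0.001]
ft_force: [6.9, 0.8, -4.5]
width: 0.0396
```

```bash
python3 -c "
from h import *
delta([.547,.0535,.065]); print(read_state()['torque'])"
```

```text
pos [0.548  0.0534 0.0639] yaw -0.543 tilt [ 0.003  0.001 -1.   ] q [ 0.2   0.38 -0.45  1.83  0.2   0.97 -0.87] w 0.0396 F [ 6.9  0.8 -4.5] t 13.05
tool shift [-0.0009  0.0004 -0.0011]
[ 0.20683829 -1.48587455  0.31501259]
```

Emit:
step_arm(commands=[[0, 0, 0, 0, 0, 0.07], [0, 0, 0, 0, 0, 0.07], [0, 0, 0, 0, 0, 0]])

```text
time: 13.35
ee_pos: [0.548, 0.0532, 0.0641]
eef_rot: [0.942, -0.335, 0.001, -0.001]
ft_force: [5.4, 0.7, -1.5]
width: 0.0396
```

```bash
python3 -c "
from h import *
delta([.547,.0535,.065]); print(read_state()['torque'])"
```

```text
pos [0.548  0.0532 0.0641] yaw -0.683 tilt [ 0.003  0.    -1.   ] q [ 0.19  0.37 -0.43  1.83  0.19  0.97 -1.  ] w 0.0396 F [ 5.4  0.7 -1.5] t 13.35
tool shift [-0.001   0.0004 -0.0009]
[-0.02572204 -1.18782152  0.3907899 ]
```

The moment jumped from about -0.05 to 0.39 N m, so the cap is at its stop and the fingers are slipping. That is about 2.2 rad turned, as measured at the start. One more nudge to confirm, with a hold.

Emit:
step_arm(commands=[[0, 0, 0, 0, 0, 0.07], [0, 0, 0, 0, 0, 0.07], [0, 0, 0, 0, 0, 0], [0, 0, 0, 0, 0, 0], [0, 0, 0, 0, 0, 0]])

```text
time: 13.85
ee_pos: [0.5479, 0.0529, 0.0642]
eef_rot: [0.917, -0.398, 0.001, -0.001]
ft_force: [6.0, 0.2, 0.3]
width: 0.0397
```

```bash
python3 -c "
from h import *
delta([.547,.0535,.065]); print(read_state()['torque'])"
```

```text
pos [0.5479 0.0529 0.0642] yaw -0.82 tilt [ 0.003  0.    -1.   ] q [ 0.17  0.37 -0.4   1.83  0.17  0.97 -1.13] w 0.0397 F [6.  0.2 0.3] t 13.85
tool shift [-0.0011  0.0003 -0.0008]
[-0.08443913 -1.25016665  0.25185804]
```

Still at the stop (moment 0.25–0.39 while the fingers turned a further 0.28 rad). Backing off a quarter turn.

Emit:
step_arm(commands=[[0, 0, 0, 0, 0, -0.06], [0, 0, -0.0001, 0, 0, -0.12], [0, 0, -0.0001, 0, 0, -0.12], [0, 0, -0.0001, 0, 0, -0.12], [0, 0, 0, 0, 0, -0.12], [0, 0, -0.0001, 0, 0, -0.12], [0, 0, -0.0001, 0, 0, -0.12], [0, 0, -0.0001, 0, 0, -0.12], [0, 0, 0, 0, 0, -0.12], [0, 0, -0.0001, 0, 0, -0.12], [0, 0, -0.0001, 0, 0, -0.12], [0, 0, -0.0001, 0, 0, -0.12]])

```text
time: 15.05
ee_pos: [0.5473, 0.053, 0.065]
eef_rot: [0.96, 0.279, 0.001, -0.0]
ft_force: [1.9, 0.5, 2.1]
width: 0.0394
```

Emit:
step_arm(commands=[[0, 0, -0.0001, 0, 0, -0.12], [0, 0, -0.0001, 0, 0, -0.08], [0, 0, 0, 0, 0, 0], [0, 0, 0, 0, 0, 0]])

```text
time: 15.45
ee_pos: [0.5472, 0.053, 0.0652]
eef_rot: [0.929, 0.369, 0.001, 0.0]
ft_force: [2.2, 0.3, 4.1]
width: 0.0394
```

```bash
python3 - <<'E'
from h import *
delta([.547,.0535,.065]); print(read_state()["torque"])
im=camera("scene")
print("red",blob(im,(0,150,60),(8,255,255),(245,225,350,310)))
cv2.imwrite("pics/s5.png",cv2.resize(im[215:285,235:345],None,fx=7,fy=7,interpolation=cv2.INTER_CUBIC)[:,:,::-1])
E
```

```text
pos [0.5472 0.053  0.0652] yaw 0.757 tilt [ 0.001  0.    -1.   ] q [ 0.39  0.42 -0.68  1.82  0.31  1.    0.34] w 0.0394 F [2.2 0.3 4.1] t 15.45
tool shift [ 0.0002 -0.0005  0.0002]
[ 0.19048626 -0.69798393  0.0714568 ]
red [(np.int32(45), np.float64(313.7111111111111), np.float64(251.37777777777777))]
```

View pics/s5.png

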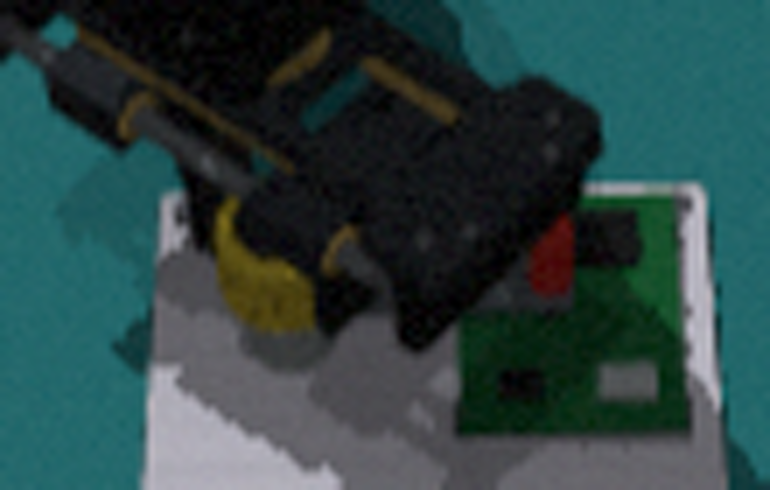

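Commanded and measured back-off is 1.577 rad from the stop, and the tab is still home at pixel (314,251), but the white line is hidden. I'll let go, turn the open jaws to the view-clear yaw, and re-grip so I can read the line.

Emit:
step_arm(commands=[[0, 0, 0, 0, 0, 0], [0, 0, 0, 0, 0, 0], [0, 0, 0, 0, 0, 0], [0, 0, 0, 0, 0, 0], [0, 0, 0, 0, 0, 0], [0, 0, 0, 0, 0, 0]], gripper=0.8)

```text
time: 16.1
ee_pos: [0.5466, 0.0527, 0.0647]
eef_rot: [0.929, 0.37, -0.0, 0.0]
ft_force: [-0.0, 0.5, 0.3]
width: 0.069
```

Emit:
step_arm(commands=[[0, 0, 0, 0, 0, -0.1], [0, 0, 0, 0, 0, -0.1], [0, 0, 0, 0, 0, -0.1], [0, 0, 0, 0, 0, -0.1], [0, 0, 0, 0, 0, -0.1], [0, 0, 0, 0, 0, -0.1], [0, 0, 0, 0, 0, -0.1], [0, 0, 0, 0, 0, -0.1], [0, 0, 0, 0, 0, -0.1], [0, 0, 0, 0, 0, -0.05], [0, 0, 0, 0, 0, 0]])

```text
time: 17.2
ee_pos: [0.5467, 0.0527, 0.0647]
eef_rot: [0.657, 0.754, -0.0, -0.0]
ft_force: [1.5, 0.5, -0.0]
width: 0.0697
```

Emit:
step_arm(commands=[[0, 0, 0, 0, 0, 0], [0, 0, 0, 0, 0, 0], [0, 0, 0, 0, 0, 0], [0, 0, 0, 0, 0, 0], [0, 0, 0, 0, 0, 0], [0, 0, 0, 0, 0, 0], [0, 0, 0, 0, 0, 0], [0, 0, 0, 0, 0, 0]], gripper=0, grip_force=20)

```text
time: 18.0
ee_pos: [0.5468, 0.0525, 0.0648]
eef_rot: [0.657, 0.754, -0.0, 0.0]
ft_force: [-0.9, -2.3, 1.1]
width: 0.0393
```

```bash
python3 - <<'E'
from h import *
delta([.547,.0535,.065])
im=camera("scene")
print("red",blob(im,(0,150,60),(8,255,255),(245,225,350,310)))
ez=np.array([.547,.0535,.071]); 
for a in(1.2,1.57,1.94):
    print(a,[(((w2pix("scene",ez+r*np.array([np.cos(HY+a),np.sin(HY+a),0]))-[258,225])+.5)*20-.5).round(0) for r in(0,.015)])
cv2.imwrite("pics/s6.png",cv2.resize(im[225:255,258:294],None,fx=20,fy=20,interpolation=cv2.INTER_CUBIC)[:,:,::-1])
E
```

```text
pos [0.5468 0.0525 0.0648] yaw 1.708 tilt [ 0. -0. -1.] q [ 0.53  0.48 -0.86  1.82  0.42  1.04  1.22] w 0.0393 F [-0.9 -2.3  1.1] t 18.0
tool shift [ 0.0009  0.0004 -0.0002]
red [(np.int32(53), np.float64(313.433962264151), np.float64(250.81132075471697))]
1.2 [array([345., 437.]), array([398., 333.])]
1.57 [array([345., 437.]), array([348., 326.])]
1.94 [array([345., 437.]), array([297., 335.])]
```

View pics/s6.png

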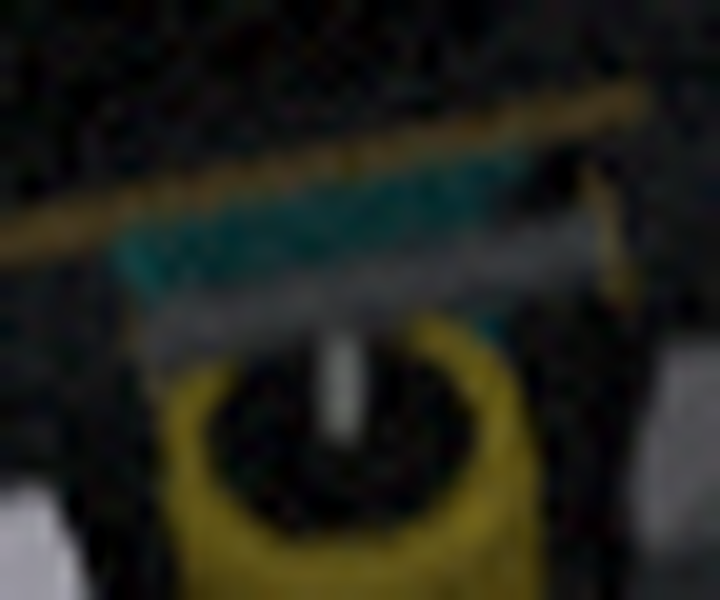

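The white line runs from (343,437) straight up to (343,340). The prediction for 1.57 rad is (345,437) to (348,326), so the cap is within about 0.05 rad of a quarter turn. The cap is gripped at 39.3 mm and the tab is at its home pixel. Handing in.

```bash
python3 -c "
from bench import *
print(close_job())"
```

```text
the job is handed in; nothing more can be done
None
```

The job is handed in, at about 18 s on the robot's clock; no verdict is reported. I swung the strap home on the aluminium holder, screwed the cap to its stop, and backed it off a quarter turn.

- **Strap:** I pushed it until the stop pushed back with about 12 N. In the last picture the red tab is within about 1 pixel of its calculated home position.
- **Cap bottomed:** I turned it clockwise about 2.2 rad. The turning resistance then jumped to about 0.3–0.4 N m and the fingers slipped, which marks the stop.
- **Quarter turn back:** the tool turned back 1.58 rad. The gripper hid the white line, so I let go, turned the open jaws and gripped the cap again. The line then read about 1.57 rad, within roughly 0.05.
- **Final hold:** the fingers close on 39.3 mm with the grip set to 20 N, and the grasp point is about 1 mm from the cap's axis.
- **Checks that were weak:** the small turning-force readings (below about 0.1 N m) did not have a consistent sign, so I relied on the jump at the stop and on the white line. I did not measure the jar, screwdriver and dish again at the end. The tool was not planned to come near any of them.

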